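Switch off the film conditioner, book out the carton and file it

TASK

Turn the conditioning unit's fan dial fully anticlockwise to its end stop, then take the shortest carton out of the unit and stand it upright on the reader pad, letting go of it so it is booked out. Then take it again and file it in the returns box, upright on the floor in the empty place between the two cartons already there and crosswise like them. Set the carton down rather than dropping it, and leave the other cartons and desk things as they are.

Things in the scene. Friction and masses are not known exactly. Their poses are not given: they have to be found in the camera images.
- carton: The finished film carton, the shortest of the three in the unit: cardboard block with a off-white lid 16 mm deep, 60 (own x) x 36 (own y) x 90 tall (z) mm, about 0.15 kg. Origin: centre of its underside, at first 45 mm above the table. It and the tall ones stand in any order, wide faces towards one another, only about 6 mm apart, axes within 2 degrees of the unit's.
- tall_a: One of the two taller cartons in the unit, still being conditioned, same look: 60 (x) x 36 (y) x 115 mm tall, loose. Origin: centre of its underside. Stays where it is.
- tall_b: The other taller carton in the unit, same size and origin as tall_a. Stays where it is.
- unit: Conditioning unit, fixed: white plinth 120 (own x) x 248 (own y) x 45 mm high, fan slots on its -x face. Origin: centre of the underside. On top: three cartons in a row at y = -97, -55, -13 mm (x = 0); bookends 60 mm tall, 6 thick at y = -121 and +11; rails 8 mm high, 6 thick at x = -48 and +48 before and behind the row; the dial at x = 0, y = +89 mm.
- dial (a joint): Angle (rad) of the fan dial: 0 = off, the anticlockwise end stop; grows as it turns clockwise seen from above, to 3.0. Starts at 1.9 to 2.6, turns against light dry friction (0.04 N m) and stays where it is left; nothing marks the stop except that it turns no farther.
- dial_grip (a point): Point on the dial's vertical axis at the height to grip, 82 mm above the table. Black disc 44 mm across (top at 59 mm) with a raised bar 42 long, 14 wide, 30 tall (top at 89 mm): pinch it across its 14 mm. The bar lies along this point's x axis: along the unit's x at joint 0, turned clockwise from there by the joint value. The white mark on the bar points to the unit's -x at 0.
- pad: Book-out reader pad, fixed: flat grey slab with a black rubber face, 120 (own x) x 130 (own y) x 12 mm thick. Origin: centre of its underside; its top is 12 mm above that.
- returns: Returns box, fixed: grey open-topped trough, outside 84 (own x) x 208 (own y), rim 111 mm high; inside 76 (x) x 200 (y), floor 6 mm above the table, walls 4 mm. Origin: centre of its underside. Two tall cartons stand across it, one near each y end, with an empty place about 120 mm long between them. The rim stands 15 mm above the top of a filed short carton.
- returns_gap (a point): Point on the floor of the returns box, in the middle of the trough, in the empty place (6 mm above the table). Axes as the returns box.
- filed_a: Tall carton already in the returns box near its -y end (about y = -80 mm in the box's frame): 60 (x, across the trough) x 36 (y) x 115 mm tall, loose. Origin: centre of its underside. Stays.
- filed_b: The same, near the box's +y end (about y = +80 mm).
- loupe: Black stand magnifier, 42 mm diameter, 46 mm tall, loose on the table. Origin: centre of its underside. Stays.
- tape_roll: Roll of paper tape lying flat, 72 mm diameter, 19 mm high, loose. Origin: centre of its underside. Stays.
- stapler: Grey stapler, 125 (own x) x 32 x 43 mm high, loose. Origin: centre of its underside. Stays.
- pen_cup: White ceramic cup, 74 mm diameter, 95 mm tall, loose. Origin: centre of its underside. Stays.
There are look-alikes about, which are no part of the job. Leave any green or orange look-alike of the carton alone.

How it is judged:
By the outcome, as a careful person would: the job done as asked, in the order asked, and still so for the second after the job is handed in, with the robot touching nothing.
It also fails if it takes over 69 s, if anything falls off the work surface, if the arm or the gripper's body presses on something with over 40 N, if the wrist force passes 120 N, or if a joint passes its speed limit or range.

ROBOT

A 6-joint arm with a two-finger parallel gripper is mounted at the origin on the work surface. World frame = base frame: x ahead of the robot, y to its left, z up, the work surface at z = 0. Lengths are in m, angles in rad, forces in N, time in s.
With the tool pointing down it reaches from about 0.25 to 0.725 m from the base axis. Payload 4 kg.
Tool frame: the origin (TCP) lies midway between the tips of the shut fingers; the grasp point (between the pads) lies 19 mm behind it (bot.grip_depth is the distance from the TCP to the grasp point, in m); z points along the fingers, y is the line along which they close (so a half turn about z gives the same grasp; the last joint's range is limited). The gripper opens to 85 mm and grips with 20 to 120 N. Pads are 22 mm wide; open, the fingers measure 114 mm over their backs; the gripper's body (76 mm by 85 mm) begins 54 mm behind the grasp point. The pads swing forward as they close: fully open they stand 13 mm farther back than shut.
Start: joints at [1.346, 0.241, 0.005, 1.335, 0, 1.571], TCP at [0.111, 0.487, 0.231] pointing down, gripper open.
Joint ranges: [-2.72, 2.72], [-1.05, 1.87], [-1.09, 1.28], [-1.99, 2.15], [-1.42, 1.44], [-3.14, 3.14]. Speed limits (rad/s): [2.79, 2.79, 3.14, 3.14, 3.14, 3.14].

INTERFACE

Orientations are given as a unit quaternion [x, y, z, w].
In Python, from workcell import bot gives the robot as it stands.
- The arm moves only by the shell command python3 -m creep 'ROWS'. ROWS is JSON, one flat list of numbers, 5 for each row, row after row: the shift along the world's x, y, z in m, then the turn about the world's z in rad, then the finger opening in m, from 0 to 0.0854. In form: [x, y, z, twist, claw, x, y, z, twist, claw, ...]. A call has 1 to 10 rows; each row is the pose to reach, as a shift and turn from the pose commanded when the call began; what a row does not reach only later rows make up. A row lasts 1/12 s, in which the tool goes at most 41.7 mm and 7.16 degrees, less where a joint would pass 70% of its speed; a pose out of reach is approached as far as the arm can. A call with a gripper value outside its range is refused whole. The fingers move at their own pace and stop on an object; the grip force is fixed at half the most. Time passes only in rows, so rows that repeat a pose let the fingers close. It gives the time, the measured TCP pose, the force, the opening and the grip force at its end, in the units of the state.
- bot.get_obs(): the state, without advancing time (a new reading comes with each control period).
- bot.camera(name): name is "scene" or "top" or "wrist"; returns a dict with "pixels" (420x560x3 uint8, red, green, blue), "camera_matrix" (3x3 intrinsics, pixels), "extrinsics" (4x4, takes a point from world to camera coordinates); the wrist camera has in their place "T_tool_cam" (4x4, takes a point from camera to tool coordinates, whose origin is the TCP and whose axes are the flange's). Camera axes: x right, y down, z forward; pixel columns grow to the right and rows downward; lengths in m; the calibration is good to about 2 mm. A picture is of the moment at which its call begins: read the wrist's pose just before it. There is no depth.
- bot.job_done(): hands the job in; it is judged then, once.
Trained networks look in the newest picture that a camera, given by its name, has taken for a name from the list of things; names that differ only in an ending like _2 or _b are one class to them, and where a whole thing is asked for, a point or a joint stands for the part that bears it (a point fixed in the world has none). Each returns a list of dicts, best first, with "score" (0 to 1); they miss things now and then, are a little off and sometimes report something else, mostly with a low value. They report only what shows in the picture. A call takes as long as a camera call. They do not tell look-alikes from the thing itself.
- bot.look_for(camera, thing): "centre" ([column, row] as shares, 0 to 1, of the picture: columns of its width, rows of its height, amid what is visible of it).
- bot.place_of(camera, thing): "centre" ([column, row] as shares, 0 to 1, of the picture: columns of its width, rows of its height: a listed point, or the origin of a listed thing).
The state is a dict: "clock": time; "joint_pos": joint angles; "joint_vel": joint speeds; "tau": joint torques, N m; "eef_pos": TCP position; "tool_rot": TCP orientation; "ft_force": force on the tool from outside, world axes, zero at the start; "ft_torque": the same for the moment, N m; "grip_width": finger opening in m; "grasp_force": force on a finger pad.
Only numpy, scipy, OpenCV 4.12 (cv2) and the standard library are available. Lean on these libraries where they do the work, as an engineer would, in place of code of your own. Each camera call takes 0.05 s, during which the arm holds its last target. There are 200 camera calls.

## Working session

There is one attempt and no reset: what is moved stays moved. The work goes in short steps, Python scripts to look and compute and a shell command to move; the robot and the scene stay as the last step left them, time stands still between calls to the robot, and variables do not carry over. Pictures are saved under pics/ and viewed, at most 10 in all, crops included, and the job is handed in when it is done.

```bash
mkdir -p pics; ls
cat > h.py <<'E'
import numpy as np, cv2
from workcell import bot
from scipy.spatial.transform import Rotation as R
def cam(name):
    o=bot.get_obs(); c=bot.camera(name); K=np.array(c["camera_matrix"])
    if name=="wrist":
        T=np.eye(4);T[:3,:3]=R.from_quat(o["tool_rot"]).as_matrix();T[:3,3]=o["eef_pos"]
        E=np.linalg.inv(T@np.array(c["T_tool_cam"]))
    else: E=np.array(c["extrinsics"])
    return c["pixels"],K@E[:3]
def save(n,img): cv2.imwrite("pics/"+n+".png",img[:,:,::-1])
def px(c): return np.array(c)*[560,420]
def onplane(P,uv,z):
    A=np.array([[P[0,0]-uv[0]*P[2,0],P[0,1]-uv[0]*P[2,1]],[P[1,0]-uv[1]*P[2,0],P[1,1]-uv[1]*P[2,1]]])
    b=-np.array([(P[0,2]-uv[0]*P[2,2])*z+P[0,3]-uv[0]*P[2,3],(P[1,2]-uv[1]*P[2,2])*z+P[1,3]-uv[1]*P[2,3]])
    return np.linalg.solve(A,b)
def tri(P1,a,P2,b):
    X=cv2.triangulatePoints(P1,P2,np.array(a,float).reshape(2,1),np.array(b,float).reshape(2,1));return (X[:3]/X[3]).ravel()
def proj(P,X):
    q=P@np.append(X,1);return q[:2]/q[2]
E
cat > a.py <<'E'
from h import *
import pickle
im={};Ps={}
for n in("scene","top"):
    im[n],Ps[n]=cam(n); save(n,im[n])
    for t in["carton","tall_a","unit","dial","dial_grip","pad","returns","returns_gap","filed_a"]:
        for f in("look_for","place_of"):
            try: print(n,t,f,[(np.round(px(d["centre"])).astype(int).tolist(),round(d["score"],2)) for d in getattr(bot,f)(n,t)][:5])
            except Exception as e: print(n,t,f,str(e)[:60])
pickle.dump((im,Ps),open("v.pkl","wb"))
print(bot.get_obs())
E
python3 a.py
```

```text
pics
scene carton look_for [([368, 181], 0.7), ([378, 150], 0.68), ([329, 167], 0.63)]
scene carton place_of [([363, 200], 0.56), ([328, 185], 0.56)]
scene tall_a look_for [([351, 173], 0.74), ([378, 172], 0.64)]
scene tall_a place_of [([377, 197], 0.75), ([343, 199], 0.69)]
scene unit look_for [([389, 207], 0.76)]
scene unit place_of [([376, 210], 0.83), ([376, 194], 0.3)]
scene dial look_for [([286, 234], 0.68), ([413, 182], 0.64)]
scene dial place_of it knows: carton, dial_grip, filed, loupe, pad, pen_cup, ret
scene dial_grip look_for [([417, 181], 0.84), ([367, 181], 0.42)]
scene dial_grip place_of [([417, 174], 0.52)]
scene pad look_for [([287, 234], 0.81)]
scene pad place_of [([286, 235], 0.55)]
scene returns look_for [([155, 218], 0.84)]
scene returns place_of [([163, 234], 0.76)]
scene returns_gap look_for [([158, 216], 0.95)]
scene returns_gap place_of [([163, 230], 0.59)]
scene filed_a look_for [([186, 190], 0.77), ([118, 204], 0.57)]
scene filed_a place_of [([159, 227], 0.48)]
top carton look_for [([176, 221], 0.95), ([124, 281], 0.64), ([185, 284], 0.57)]
top carton place
[... 904 characters left out ...]
]
{'clock': 1.8, 'joint_pos': array([ 1.34603640e+00,  2.40592499e-01,  4.98942234e-03,  1.33520810e+00,
       -3.45731539e-05,  1.57081897e+00]), 'joint_vel': array([ 0.00114912, -0.00165475, -0.0006473 ,  0.00040548,  0.00204249,
        0.0004992 ]), 'tau': array([-3.68476240e-04, -3.72203779e+01,  2.52684170e+01,  1.37679526e-03,
       -1.30621552e-04, -4.26111626e-06]), 'eef_pos': array([0.11144441, 0.4874128 , 0.23130617]), 'tool_rot': array([ 1.12154819e-01,  9.93690745e-01, -9.31605947e-06,  1.63450290e-05]), 'ft_force': array([-0.19457551,  0.7893788 , -1.22115704]), 'ft_torque': array([ 0.00471815, -0.01388389,  0.00786548]), 'grasp_force': 0.0, 'grip_width': 0.08554666959288049}
```

View pics/scene.png

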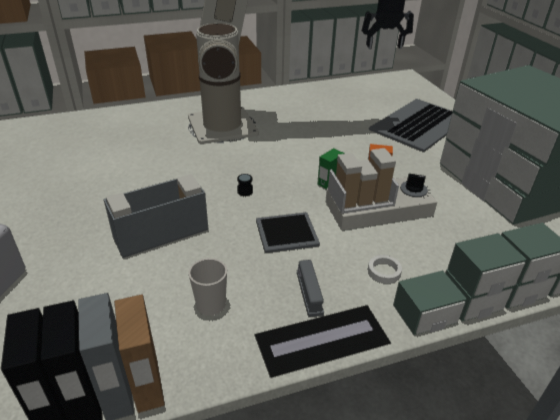

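View pics/top.png

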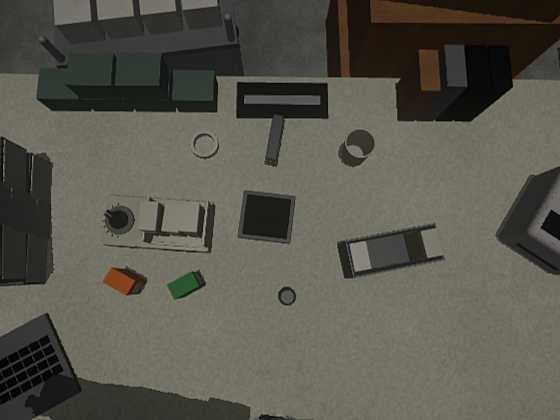

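```bash
cat > b.py <<'E'
from h import *
import pickle
im,P=pickle.load(open("v.pkl","rb"));t=P["top"];s=P["scene"]
for n,uv,z in[("carton origin",(184,223),.045),("tall1",(202,222),.045),("tall2",(165,223),.045),("dial",(114,217),.082),("unit",(162,225),0),("pad",(268,216),0),("gap",(382,253),.006),("returns",(385,254),0)]:
    print(n,onplane(t,uv,z).round(4))
for n,a,b in[("dial",(417,174),(114,217)),("pad",(286,235),(268,216)),("gap",(163,230),(382,253)),("unit",(376,210),(162,225))]: print(n,tri(s,a,t,b).round(4))
E
python3 b.py
```

```text
carton origin [0.5479 0.2134]
tall1 [0.5504 0.1711]
tall2 [0.5478 0.258 ]
dial [0.556  0.3632]
unit [0.5494 0.2776]
pad [0.5726 0.0155]
gap [ 0.4796 -0.2663]
returns [ 0.4776 -0.2754]
dial [0.5559 0.3625 0.0912]
pad [ 0.5734  0.0167 -0.0027]
gap [ 0.4803 -0.261   0.0092]
unit [ 0.5481  0.2743 -0.005 ]
```

The scene view shows the row in the unit as tall (350,172), short (367,185) and tall (380,170), with the dial at (415,183). In the top view the row is at 151, 178 and 200 on row 218, with the dial at (118,219).

Possible mix-ups for the carton are green (330,168) / top (185,285), orange (380,150) / top (122,281), and the tall cartons on either side. I choose the short middle one with the off-white lid.

I'm moving closer and pre-turning for the dial.

```bash
python3 -m creep '[0.04,-0.015,0.01,-0.12,0.085, 0.08,-0.03,0.02,-0.24,0.085, 0.12,-0.045,0.03,-0.36,0.085, 0.16,-0.06,0.04,-0.48,0.085, 0.2,-0.075,0.05,-0.6,0.085, 0.24,-0.09,0.06,-0.72,0.085, 0.28,-0.105,0.07,-0.84,0.085, 0.32,-0.12,0.08,-0.96,0.085, 0.36,-0.14,0.09,-1.08,0.085, 0.39,-0.16,0.1,-1.2,0.085]'
cat > w.py <<'E'
from h import *
import sys,pickle
n=sys.argv[1]; im,P=cam("wrist"); save(n,im); pickle.dump((im,P),open(n+".pkl","wb"))
for t in sys.argv[2:]:
    for f in("look_for","place_of"):
        print(t,f,[(np.round(px(d["centre"])).tolist(),round(d["score"],2)) for d in getattr(bot,f)("wrist",t)][:4])
o=bot.get_obs();print(o["clock"],o["eef_pos"],o["tool_rot"],o["joint_pos"])
E
python3 w.py w1 dial_grip carton tall_a
```

```text
clock: 2.63
eef_pos: [0.4888, 0.3351, 0.3269]
tool_rot: [0.656, 0.755, -0.0, -0.0]
ft_force: [0.4, 0.4, -0.7]
grip_width: 0.0852
grasp_force: 0.0
dial_grip look_for []
dial_grip place_of [([342.0, 154.0], 0.76), ([312.0, 210.0], 0.44)]
carton look_for [([310.0, 295.0], 0.86), ([208.0, 154.0], 0.74), ([194.0, 261.0], 0.56)]
carton place_of [([205.0, 242.0], 0.7), ([221.0, 146.0], 0.6)]
tall_a look_for [([305.0, 330.0], 0.81), ([322.0, 257.0], 0.72)]
tall_a place_of [([314.0, 229.0], 0.97)]
2.9833 [0.48579913 0.33651553 0.32665862] [ 6.52887169e-01  7.57455006e-01 -4.29943583e-04 -2.69591643e-04] [6.05656067e-01 4.21919053e-01 5.05938935e-01 1.65578391e+00
 3.06054858e-04 2.02843589e+00]
```

View pics/w1.png

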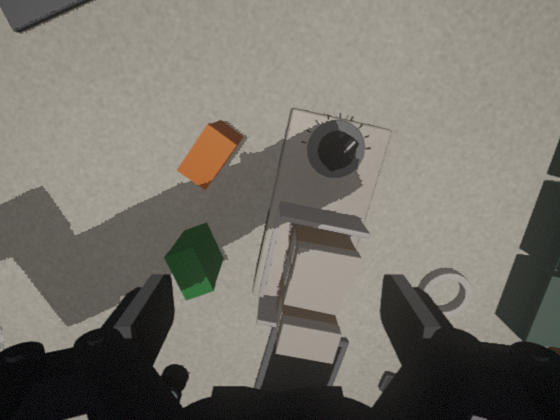

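Run:
```python
from h import *
import pickle
im,P=pickle.load(open("w1.pkl","rb"))
c=im[100:200,280:400]; c=np.clip(c.astype(float)*1.8,0,255).astype(np.uint8)
save("c1",cv2.resize(c,None,fx=6,fy=6,interpolation=cv2.INTER_CUBIC))
print("disc",onplane(P,(337,150),.059),"mark",onplane(P,(350,145),.089))
a=onplane(P,(291,108),.045);b=onplane(P,(391,129),.045);print(a,b,np.degrees(np.arctan2(*(b-a)[::-1])))
```

```text
disc [0.55287305 0.36422938] mark [0.55991981 0.37468756]
[0.49455321 0.40208262] [0.61270408 0.39521423] -3.326996128630554
```

View pics/c1.png

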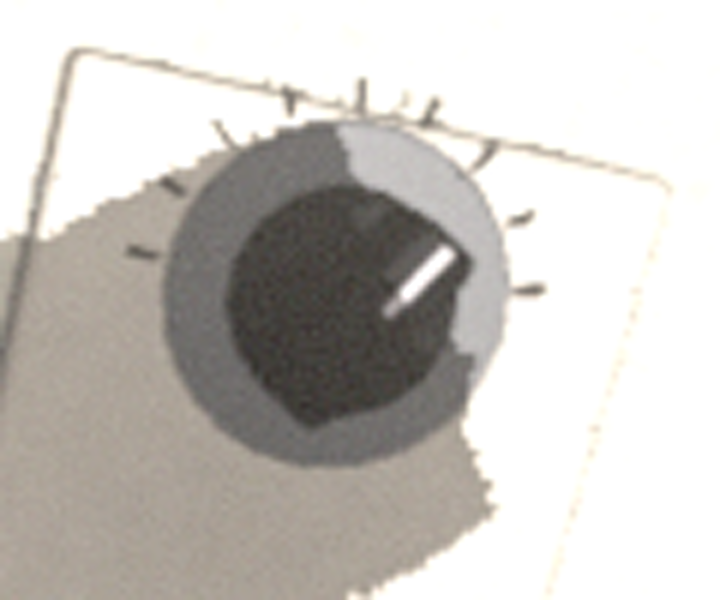

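Run:
```python
from h import *
import pickle
im,P=pickle.load(open("w1.pkl","rb"))
g=lambda u,v,z:onplane(P,(280+u/6,100+v/6),z)
print("ring",g(336,293,.047),"disc",g(345,305,.059))
a=g(385,312,.089);b=g(455,250,.089);d=b-a;print(a,b,np.degrees(np.arctan2(d[1],d[0])))
o=bot.get_obs();y=R.from_quat(o["tool_rot"]).as_matrix()[:,1];print("close",np.degrees(np.arctan2(y[1],y[0])),o["eef_pos"])
im,Pt=pickle.load(open("v.pkl","rb"));
print(tri(P,(342,154),Pt["scene"],(417,174)),tri(P,(342,154),Pt["top"],(114,217)))
```

```text
ring [0.55365016 0.36404456] disc [0.55361679 0.36337988]
[0.55528714 0.36661826] [0.56527753 0.37894709] 50.98119389830729
close 8.480708014133238 [0.48579913 0.33651553 0.32665862]
[0.55398055 0.36541324 0.09023518] [0.55551517 0.36332293 0.08155551]
```

The crop shows the dial disc centred at about (337,151), with the white mark running from (344,152) to (356,142). That puts the bar at 51° in the world, so the dial reads about 2.2 rad. I'm going above it now.

```bash
python3 -m creep '[0.01,0.004,-0.02,-0.12,0.05, 0.02,0.008,-0.04,-0.24,0.05, 0.03,0.012,-0.06,-0.36,0.05, 0.04,0.016,-0.08,-0.48,0.05, 0.05,0.02,-0.1,-0.6,0.05, 0.06,0.024,-0.12,-0.72,0.05, 0.068,0.027,-0.14,-0.83,0.05, 0.068,0.027,-0.17,-0.83,0.05, 0.068,0.027,-0.2,-0.83,0.05, 0.068,0.027,-0.2,-0.83,0.05]'
cat > s.py <<'E'
from h import *
o=bot.get_obs();y=R.from_quat(o["tool_rot"]).as_matrix()[:,1]
print("close",np.degrees(np.arctan2(y[1],y[0])).round(2),"p",o["eef_pos"].round(4),"f",o["ft_force"].round(2),"t",o["ft_torque"].round(3),"g",round(o["grip_width"],4),round(o["grasp_force"],1),"q",np.round(o["joint_pos"],2),o["clock"])
E
python3 s.py
```

```text
clock: 3.82
eef_pos: [0.5495, 0.3617, 0.1195]
tool_rot: [0.903, 0.43, -0.007, 0.001]
ft_force: [-1.0, -0.8, -1.3]
grip_width: 0.0502
grasp_force: 0.0
close -39.02 p [0.5495 0.3617 0.1195] f [-0.97 -0.77 -1.35] t [-0.026  0.09   0.011] g 0.0502 0.0 q [0.58 0.63 0.31 1.26 0.   2.83] 3.8167
```

```bash
python3 -m creep '[0.002,0.001,-0.01,0,0.05, 0.002,0.001,-0.03,0,0.05, 0.002,0.001,-0.05,0,0.05, 0.002,0.001,-0.06,0,0.05, 0.002,0.001,-0.06,0,0.05]'; python3 s.py
```

```text
clock: 4.23
eef_pos: [0.5558, 0.3639, 0.0658]
tool_rot: [0.903, 0.429, -0.001, 0.0]
ft_force: [-0.7, -0.1, 0.9]
grip_width: 0.05
grasp_force: 0.0
close -39.13 p [0.5558 0.3639 0.0658] f [-0.71 -0.08  0.9 ] t [-0.032  0.012  0.012] g 0.05 0.0 q [0.58 0.67 0.24 1.14 0.   2.83] 4.2333
```

```bash
python3 -m creep '[-0.001,0,0,0,0.03, -0.001,0,0,0,0.0, -0.001,0,0,0,0, -0.001,0,0,0,0, -0.001,0,0,0,0, -0.001,0,0,0,0, -0.001,0,0,0,0]'; python3 s.py
```

```text
clock: 4.82
eef_pos: [0.556, 0.3664, 0.0695]
tool_rot: [0.903, 0.43, 0.002, -0.002]
ft_force: [-3.9, 4.2, 4.0]
grip_width: 0.0127
grasp_force: 60.2
close -39.1 p [0.556  0.3664 0.0695] f [-3.93  4.16  4.05] t [ 0.705  0.687 -0.075] g 0.0127 60.2 q [0.58 0.67 0.24 1.14 0.   2.83] 4.8167
```

```bash
python3 -m creep '[0,0,0,0.12,0, 0,0,0,0.24,0, 0,0,0,0.36,0, 0,0,0,0.48,0, 0,0,0,0.6,0, 0,0,0,0.72,0, 0,0,0,0.84,0, 0,0,0,0.96,0, 0,0,0,1.08,0, 0,0,0,1.2,0]'; python3 s.py; python3 -m creep '[0,0,0,0.12,0, 0,0,0,0.24,0, 0,0,0,0.36,0, 0,0,0,0.48,0, 0,0,0,0.6,0, 0,0,0,0.7,0, 0,0,0,0.78,0, 0,0,0,0.82,0]'; python3 s.py
```

```text
clock: 5.65
eef_pos: [0.5528, 0.3668, 0.0695]
tool_rot: [0.499, 0.866, 0.001, -0.003]
ft_force: [-12.3, 3.9, 8.9]
grip_width: 0.0127
grasp_force: 60.9
close 30.07 p [0.5528 0.3668 0.0695] f [-12.29   3.95   8.86] t [ 0.807  2.407 -0.094] g 0.0127 60.9 q [0.58 0.66 0.24 1.15 0.01 1.63] 5.65
clock: 6.32
eef_pos: [0.5513, 0.3649, 0.0695]
tool_rot: [0.114, 0.993, 0.001, -0.004]
ft_force: [-15.1, -0.6, 12.2]
grip_width: 0.013
grasp_force: 61.4
close 76.87 p [0.5513 0.3649 0.0695] f [-15.07  -0.6   12.24] t [-0.027  3.155 -0.061] g 0.013 61.4 q [0.58 0.66 0.24 1.15 0.01 0.81] 6.3167
```

```bash
python3 -m creep '[-0.002,0,0.001,0.06,0, -0.003,0,0.002,0.12,0, -0.003,0,0.002,0.17,0,-0.003,0,0.002,0.2,0]'; python3 s.py;  python3 -m creep '[0,0,0,0.04,0, 0,0,0,0.08,0]'; python3 s.py
```

```text
clock: 6.65
eef_pos: [0.551, 0.3644, 0.0696]
tool_rot: [0.017, 1.0, 0.001, -0.002]
ft_force: [-4.9, 1.4, 0.7]
grip_width: 0.0131
grasp_force: 64.3
close 88.06 p [0.551  0.3644 0.0696] f [-4.91  1.4   0.66] t [ 0.371  1.198 -1.193] g 0.0131 64.3 q [0.58 0.66 0.23 1.14 0.   0.62] 6.65
clock: 6.82
eef_pos: [0.5511, 0.3644, 0.0697]
tool_rot: [-0.021, 1.0, 0.001, -0.002]
ft_force: [-6.8, 1.9, 1.3]
grip_width: 0.0128
grasp_force: 97.6
close 92.39 p [0.5511 0.3644 0.0697] f [-6.84  1.92  1.27] t [ 0.465  1.387 -2.601] g 0.0128 97.6 q [0.58 0.66 0.23 1.14 0.   0.54] 6.8167
```

```bash
python3 -m creep '[0,0,0,-0.06,0, 0,0,0,-0.07,0.02, 0,0,0,-0.07,0.04,0,0,0,-0.07,0.05,0,0,0.04,-0.07,0.05, 0,0,0.08,-0.07,0.06, -0.01,0,0.12,-0.1,0.07, -0.03,-0.02,0.16,-0.22,0.08, -0.05,-0.05,0.19,-0.34,0.085, -0.06,-0.08,0.2,-0.46,0.085]'; python3 s.py
python3 -m creep '[-0.01,-0.03,0.02,-0.12,0.085, -0.02,-0.06,0.03,-0.24,0.085, -0.02,-0.06,0.03,-0.36,0.085, -0.02,-0.06,0.03,-0.48,0.085, -0.02,-0.06,0.03,-0.6,0.085, -0.02,-0.06,0.03,-0.72,0.085, -0.02,-0.06,0.03,-0.84,0.085, -0.02,-0.06,0.03,-0.96,0.085, -0.02,-0.06,0.03,-1.08,0.085, -0.02,-0.06,0.03,-1.15,0.085]'; python3 s.py
python3 w.py w2 dial_grip carton tall_a
```

```text
clock: 7.65
eef_pos: [0.4945, 0.2877, 0.2722]
tool_rot: [0.207, 0.978, 0.003, 0.003]
ft_force: [0.7, -0.2, 0.6]
grip_width: 0.085
grasp_force: 0.0
close 66.13 p [0.4945 0.2877 0.2722] f [ 0.67 -0.23  0.55] t [-0.067 -0.037 -0.025] g 0.085 0.0 q [0.53 0.37 0.29 1.48 0.   0.94] 7.65
clock: 8.48
eef_pos: [0.4744, 0.226, 0.2986]
tool_rot: [0.707, 0.708, 0.001, 0.001]
ft_force: [-0.0, 0.8, -0.8]
grip_width: 0.085
grasp_force: 0.0
close 0.1 p [0.4744 0.226  0.2986] f [-0.01  0.77 -0.76] t [0.005 0.05  0.009] g 0.085 0.0 q [ 0.44  0.27  0.22  1.52 -0.    2.01] 8.4833
dial_grip look_for [([359.0, 33.0], 0.62)]
dial_grip place_of [([367.0, 29.0], 0.58), ([343.0, 312.0], 0.37)]
carton look_for [([213.0, 55.0], 0.96), ([211.0, 195.0], 0.66), ([352.0, 194.0], 0.59)]
carton place_of [([341.0, 176.0], 0.96), ([224.0, 64.0], 0.88), ([366.0, 27.0], 0.73), ([222.0, 185.0], 0.72)]
tall_a look_for [([350.0, 243.0], 0.92), ([362.0, 146.0], 0.62)]
tall_a place_of [([342.0, 137.0], 0.93), ([336.0, 211.0], 0.84)]
8.8333 [0.47399808 0.22620358 0.29799539] [7.04560856e-01 7.09643550e-01 1.52145016e-04 9.57585880e-05] [ 4.45306858e-01  2.74646529e-01  2.21977281e-01  1.51777605e+00
 -7.77837912e-05  2.00891514e+00]
```

View pics/w2.png

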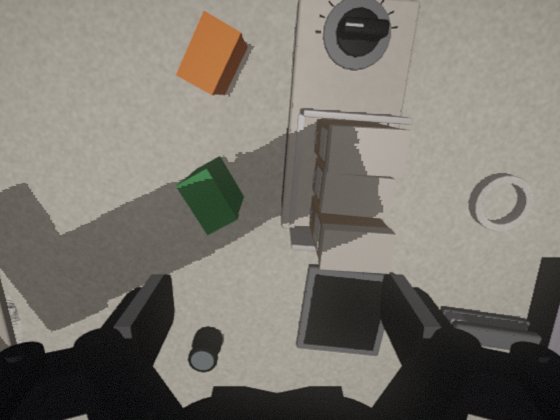

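The dial bar at (365,30) now lies along the unit's x with its mark to the left, so it is at the stop. The short carton's top is about (320–383, 176–217), between tall tops (325–395, 122–176) and (320–393, 217–268). I'll enlarge that area for exact edges.

Run:
```python
from h import *
import pickle
im,P=pickle.load(open("w2.pkl","rb"))
c=im[100:280,285:425].astype(float); c=(255*np.clip(c/c.max(),0,1)**.6).astype(np.uint8)
save("c2",cv2.resize(c,None,fx=3.3,fy=3.3,interpolation=cv2.INTER_CUBIC))
t,Pt=pickle.load(open("v.pkl","rb"))
print("origin wrist/top",onplane(P,(341,176),.045),onplane(Pt["top"],(184,223),.045),tri(P,(341,176),Pt["top"],(184,223)))
print("scene",tri(P,(341,176),Pt["scene"],(363,200)))
for u in [(342,137),(336,211)]: print(onplane(P,u,.045))
```

```text
origin wrist/top [0.54605659 0.21882602] [0.54790466 0.21341981] [0.54910375 0.21620568 0.03247081]
scene [0.55035045 0.22299533 0.03989416]
[0.54473848 0.26199264]
[0.54256348 0.17756736]
```

View pics/c2.png

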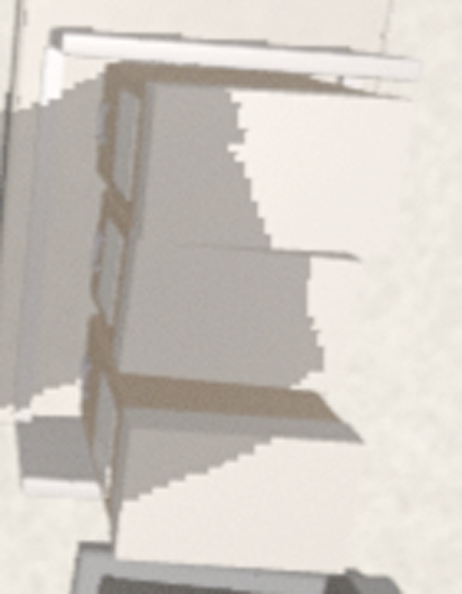

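```bash
python3 -m creep '[0.03,-0.003,0,-0.03,0.085, 0.06,-0.006,0,-0.05,0.085, 0.072,-0.007,-0.02,-0.05,0.085, 0.072,-0.007,-0.05,-0.05,0.085, 0.072,-0.007,-0.08,-0.05,0.085, 0.072,-0.007,-0.1,-0.05,0.085, 0.072,-0.007,-0.1,-0.05,0.085]'; python3 s.py
```

```text
clock: 9.42
eef_pos: [0.543, 0.2179, 0.1923]
tool_rot: [0.722, 0.692, -0.005, -0.002]
ft_force: [-0.8, -1.9, -0.7]
grip_width: 0.0849
grasp_force: 0.0
close -2.49 p [0.543  0.2179 0.1923] f [-0.83 -1.87 -0.66] t [ 0.006  0.042 -0.005] g 0.0849 0.0 q [ 0.38  0.44  0.18  1.33 -0.    2.  ] 9.4167
```

```bash
python3 -m creep '[0.001,0,-0.03,0,0.085, 0.001,0,-0.06,0,0.085, 0.001,0,-0.085,0,0.085, 0.001,0,-0.1,0,0.085, 0.001,0,-0.1,0,0.085, 0.001,0,-0.1,0,0.085]'; python3 s.py
```

```text
clock: 9.92
eef_pos: [0.5472, 0.2194, 0.0986]
tool_rot: [0.722, 0.692, -0.0, 0.0]
ft_force: [0.6, 0.3, 0.2]
grip_width: 0.0852
grasp_force: 0.0
close -2.5 p [0.5472 0.2194 0.0986] f [0.63 0.3  0.22] t [-0.036 -0.017  0.043] g 0.0852 0.0 q [ 0.38  0.5   0.03  1.1  -0.    2.  ] 9.9167
```

```bash
python3 -m creep '[0,0,0,0,0.075, 0,0,0,0,0.068, 0,0,0,0,0.06, 0,0,0,0,0.05, 0,0,0,0,0.04, 0,0,0,0,0.04, 0,0,0,0,0.04]'; python3 s.py; python3 -m creep '[0,0,0.01,0,0.04, 0,0,0.03,0,0.04, 0,0,0.05,0,0.04, 0,0,0.07,0,0.04, 0,0,0.09,0,0.04, 0,0,0.12,0,0.04, 0,0,0.14,0,0.04, 0,0,0.15,0,0.04, 0,0,0.15,0,0.04]'; python3 s.py
python3 w.py w3 pad
```

```text
clock: 10.5
eef_pos: [0.5483, 0.2199, 0.1004]
tool_rot: [0.722, 0.691, 0.002, 0.001]
ft_force: [0.4, -0.3, 5.7]
grip_width: 0.0595
grasp_force: 65.1
close -2.52 p [0.5483 0.2199 0.1004] f [ 0.36 -0.33  5.7 ] t [-0.037  0.322 -0.014] g 0.0595 65.1 q [0.38 0.5  0.03 1.1  0.   2.  ] 10.5
clock: 11.25
eef_pos: [0.5483, 0.2197, 0.2513]
tool_rot: [0.722, 0.691, 0.003, 0.001]
ft_force: [-0.4, 0.0, -1.8]
grip_width: 0.0592
grasp_force: 64.6
close -2.52 p [0.5483 0.2197 0.2513] f [-0.37  0.04 -1.8 ] t [0.02  0.014 0.029] g 0.0592 64.6 q [ 0.38  0.41  0.3   1.45 -0.    2.  ] 11.25
pad look_for [([302.0, 370.0], 0.79)]
pad place_of []
11.4 [0.54615139 0.21893243 0.24628714] [ 7.22480346e-01  6.91390131e-01 -1.26023818e-03 -4.99229283e-04] [ 3.81257944e-01  4.17685975e-01  2.93853853e-01  1.44967521e+00
 -1.35035108e-05  1.99602608e+00]
```

View pics/w3.png

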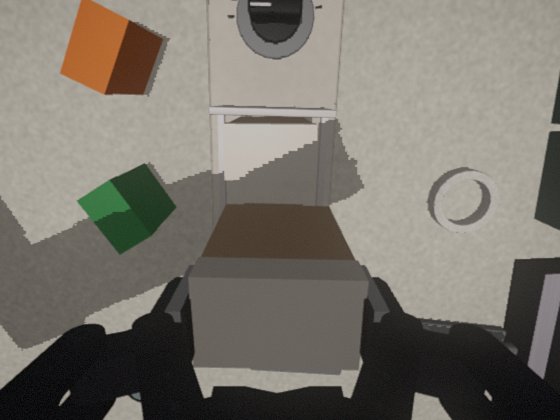

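The carton hangs square in the gripper, lid at (275,315), with its neighbour still standing. I'm carrying it to the pad.

```bash
python3 -m creep '[0.003,-0.02,0,0,0.04, 0.006,-0.045,0,0,0.04, 0.01,-0.075,0,0,0.04, 0.013,-0.105,0,0,0.04, 0.017,-0.135,-0.01,0,0.04, 0.02,-0.165,-0.03,0,0.04, 0.023,-0.19,-0.05,0,0.04, 0.025,-0.203,-0.08,0,0.04, 0.025,-0.203,-0.11,0,0.04,0.025,-0.203,-0.14,0,0.04]'; python3 s.py; python3 -m creep '[0,0,-0.015,0,0.04, 0,0,-0.025,0,0.04, 0,0,-0.03,0,0.04,0,0,-0.03,0,0.04]';python3 s.py
```

```text
clock: 12.23
eef_pos: [0.5704, 0.0147, 0.1047]
tool_rot: [0.723, 0.69, -0.001, -0.001]
ft_force: [0.8, 0.1, -1.2]
grip_width: 0.0593
grasp_force: 64.6
close -2.67 p [0.5704 0.0147 0.1047] f [ 0.82  0.07 -1.24] t [ 0.031 -0.025 -0.037] g 0.0593 64.6 q [ 0.03  0.46 -0.01  1.1  -0.    1.64] 12.2333
clock: 12.57
eef_pos: [0.5707, 0.0163, 0.0761]
tool_rot: [0.722, 0.691, -0.001, -0.001]
ft_force: [0.7, -0.0, -0.8]
grip_width: 0.0588
grasp_force: 64.6
close -2.51 p [0.5707 0.0163 0.0761] f [ 0.68 -0.05 -0.79] t [ 0.015  0.018 -0.042] g 0.0588 64.6 q [ 0.03  0.49 -0.05  1.03 -0.    1.64] 12.5667
```

Creep down until contact.

```bash
python3 -m creep '[0,0,-0.004,0,0.04, 0,0,-0.007,0,0.04, 0,0,-0.008,0,0.04, 0,0,-0.008,0,0.04]'; python3 s.py;  python3 -m creep '[0,0,-0.001,0,0.04, 0,0,-0.002,0,0.04, 0,0,-0.002,0,0.04]'; python3 s.py
```

```text
clock: 12.9
eef_pos: [0.5723, 0.0163, 0.0704]
tool_rot: [0.722, 0.691, 0.0, 0.0]
ft_force: [0.8, 0.5, -1.8]
grip_width: 0.0591
grasp_force: 64.6
close -2.51 p [0.5723 0.0163 0.0704] f [ 0.81  0.51 -1.78] t [-0.016  0.016 -0.009] g 0.0591 64.6 q [ 0.03  0.5  -0.06  1.02 -0.    1.64] 12.9
clock: 13.15
eef_pos: [0.572, 0.0162, 0.0679]
tool_rot: [0.722, 0.691, 0.0, 0.0]
ft_force: [-0.8, 0.5, -1.5]
grip_width: 0.0593
grasp_force: 64.6
close -2.52 p [0.572  0.0162 0.0679] f [-0.83  0.45 -1.51] t [-0.018  0.008  0.028] g 0.0593 64.6 q [ 0.03  0.5  -0.06  1.01  0.    1.64] 13.15
```

```bash
python3 -m creep '[0,0,-0.001,0,0.04, 0,0,-0.002,0,0.04, 0,0,-0.002,0,0.04]'; python3 s.py;  python3 -m creep '[0,0,-0.001,0,0.04, 0,0,-0.0015,0,0.04, 0,0,-0.0015,0,0.04]'; python3 s.py
```

```text
clock: 13.4
eef_pos: [0.5721, 0.0162, 0.0674]
tool_rot: [0.722, 0.691, 0.0, 0.0]
ft_force: [-4.3, -0.0, 5.6]
grip_width: 0.0594
grasp_force: 65.4
close -2.52 p [0.5721 0.0162 0.0674] f [-4.31 -0.03  5.64] t [-0.044  0.618 -0.041] g 0.0594 65.4 q [ 0.03  0.5  -0.06  1.01 -0.    1.64] 13.4
clock: 13.65
eef_pos: [0.5721, 0.0162, 0.0673]
tool_rot: [0.723, 0.691, 0.001, 0.001]
ft_force: [-5.8, -0.4, 14.4]
grip_width: 0.0593
grasp_force: 66.4
close -2.52 p [0.5721 0.0162 0.0673] f [-5.83 -0.38 14.39] t [-6.000e-03  1.322e+00  1.000e-03] g 0.0593 66.4 q [ 0.03  0.5  -0.06  1.01 -0.    1.64] 13.65
```

```bash
python3 -m creep '[0,0,0.0015,0,0.055, 0,0,0.0015,0,0.062, 0,0,0.0015,0,0.07, 0,0,0.0015,0,0.08, 0,0,0.0015,0,0.085, 0,0,0.02,0,0.085, 0,0,0.05,0,0.085, 0,0,0.08,0,0.085, 0,0,0.1,0,0.085, 0,0,0.13,0.1,0.085]'
python3 -m creep '[-0.03,0,0.03,0.12,0.085, -0.05,0,0.05,0.24,0.085, -0.06,0,0.06,0.36,0.085, -0.06,0,0.06,0.48,0.085, -0.06,0,0.06,0.6,0.085, -0.06,0,0.06,0.72,0.085, -0.06,0,0.06,0.84,0.085, -0.06,0,0.06,0.96,0.085, -0.06,0,0.06,1.08,0.085, -0.06,0,0.06,1.2,0.085]'
python3 -m creep '[0,0,0,0.12,0.085, 0,0,0,0.24,0.085, 0,0,0,0.27,0.085, 0,0,0,0.27,0.085]'; python3 s.py; python3 w.py w4 carton pad
```

```text
clock: 14.48
eef_pos: [0.571, 0.0162, 0.1938]
tool_rot: [0.686, 0.727, -0.001, -0.001]
ft_force: [0.3, 0.1, -0.6]
grip_width: 0.085
grasp_force: 0.0
clock: 15.32
eef_pos: [0.5119, 0.0162, 0.254]
tool_rot: [0.154, 0.988, -0.0, -0.0]
ft_force: [-0.4, -0.1, -0.1]
grip_width: 0.0847
grasp_force: 0.0
clock: 15.65
eef_pos: [0.5119, 0.0162, 0.254]
tool_rot: [0.022, 1.0, -0.0, -0.0]
ft_force: [0.7, 1.0, -0.0]
grip_width: 0.0847
grasp_force: 0.0
close 87.45 p [0.5119 0.0162 0.254 ] f [ 0.65  1.02 -0.05] t [-0.018 -0.058 -0.014] g 0.0847 0.0 q [ 0.03  0.26  0.09  1.4  -0.    0.08] 15.65
carton look_for [([281.0, 244.0], 0.75)]
carton place_of [([452.0, 56.0], 0.92), ([282.0, 223.0], 0.66)]
pad look_for [([283.0, 198.0], 0.74), ([69.0, 137.0], 0.27)]
pad place_of []
15.9 [0.51190068 0.01623086 0.25422679] [ 2.26760998e-02  9.99742859e-01 -1.69922210e-05 -9.97384856e-05] [ 3.17101126e-02  2.56580852e-01  8.55709232e-02  1.39998743e+00
 -2.30903534e-05  7.70662025e-02]
```

View pics/w4.png

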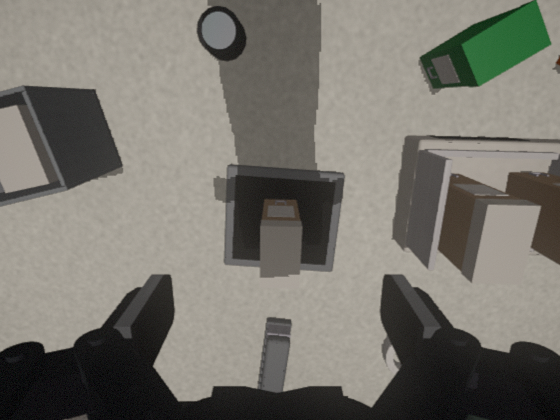

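The carton stands upright on the pad, top at (281,245), and is released. I'm taking one look at the returns box before regrasping.

```bash
python3 -m creep '[-0.01,-0.035,0.01,0,0.085, -0.02,-0.07,0.02,0,0.085, -0.03,-0.105,0.03,0,0.085, -0.04,-0.14,0.04,0,0.085, -0.05,-0.175,0.05,0,0.085, -0.06,-0.21,0.06,0,0.085, -0.07,-0.245,0.06,0,0.085, -0.08,-0.27,0.06,0,0.085, -0.08,-0.28,0.06,0,0.085, -0.08,-0.28,0.06,0,0.085]'; python3 w.py w5 returns returns_gap filed_a
```

```text
clock: 16.73
eef_pos: [0.4315, -0.2658, 0.3141]
tool_rot: [0.025, 1.0, -0.0, 0.0]
ft_force: [0.3, 0.4, -0.5]
grip_width: 0.0851
grasp_force: 0.0
returns look_for [([284.0, 206.0], 0.68)]
returns place_of [([283.0, 196.0], 0.82)]
returns_gap look_for [([283.0, 208.0], 0.94)]
returns_gap place_of [([280.0, 199.0], 0.79)]
filed_a look_for [([209.0, 236.0], 0.79), ([358.0, 204.0], 0.71), ([283.0, 204.0], 0.51)]
filed_a place_of [([341.0, 182.0], 0.83), ([218.0, 213.0], 0.65)]
17.0833 [ 0.43241846 -0.262515    0.31440095] [2.12567153e-02 9.99774047e-01 8.45029858e-05 2.13472868e-05] [-5.45713788e-01  2.34048660e-01  2.10420499e-01  1.54721584e+00
  1.67669973e-04 -5.03197159e-01]
```

View pics/w5.png

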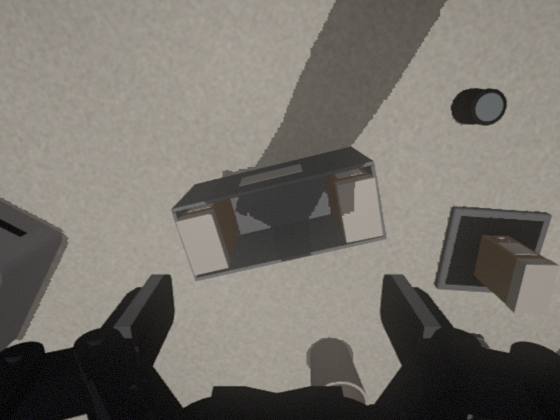

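The box rim's outer corners are at (173,209), (374,161), (386,238) and (196,279), with the empty place at about (283,205) between the two filed cartons.

```bash
python3 - <<'E'
from h import *
import pickle
im,P=pickle.load(open("w5.pkl","rb"))
t,Pt=pickle.load(open("v.pkl","rb"))
c=np.array([onplane(P,u,.111) for u in [(173,209),(374,161),(386,238),(196,279)]]);print(c.round(4),c.mean(0))
for d in(c[1]-c[0],c[2]-c[3]): print(np.degrees(np.arctan2(d[1],d[0])),np.linalg.norm(d))
print(np.linalg.norm(c[3]-c[0]),np.linalg.norm(c[2]-c[1]))
print("gap",onplane(P,(280,199),.006),"ret",onplane(P,(283,196),0),tri(P,(280,199),Pt["top"],(382,253)))
for u in((341,182),(218,213)):print("filed",onplane(P,u,.006))
T=Pt["top"]
ct=np.array([onplane(T,u,.111) for u in [(443,260),(348,277),(338,240),(435,224)]]);print("top",ct.round(4),ct.mean(0))
print("carton top est",onplane(P,(534,281),.102))
im,P=pickle.load(open("w4.pkl","rb")); print(onplane(P,(282,223),.012))
E
python3 s.py
```

```text
[[ 0.4559 -0.3722]
 [ 0.4169 -0.1713]
 [ 0.4977 -0.1564]
 [ 0.5352 -0.3581]] [ 0.47642252 -0.26450408]
100.97526061940815 0.20457648988327434
100.55558677682308 0.2051471788560256
0.08062015999145605 0.08211574785739477
gap [ 0.47969124 -0.26451038] ret [ 0.47744892 -0.26040835] [ 0.47893926 -0.26482067  0.01041559]
filed [ 0.46084894 -0.18522202]
filed [ 0.49488553 -0.34710154]
top [[ 0.4568 -0.3722]
 [ 0.4202 -0.1606]
 [ 0.5009 -0.1408]
 [ 0.5369 -0.3597]] [ 0.47870367 -0.25833408]
carton top est [0.56023472 0.01133486]
[0.56999779 0.0191702 ]
close 87.56 p [ 0.4324 -0.2625  0.3144] f [-0.72 -0.52  0.66] t [ 0.023 -0.045 -0.034] g 0.0852 0.0 q [-0.55  0.23  0.21  1.55  0.   -0.5 ] 17.0833
```

```bash
python3 -m creep '[0.015,0.03,0,0,0.085, 0.033,0.065,0,0,0.085, 0.05,0.1,0,0,0.085, 0.067,0.135,0,0,0.085, 0.085,0.17,0,0,0.085, 0.103,0.205,0,0,0.085, 0.12,0.24,-0.01,0,0.085, 0.137,0.27,-0.03,0,0.085, 0.14,0.28,-0.06,0,0.085, 0.14,0.28,-0.09,0,0.085]'; python3 -m creep '[0,0,-0.03,0,0.085, 0,0,-0.03,0,0.085, 0,0,-0.03,0,0.085]'; python3 s.py
```

```text
clock: 17.92
eef_pos: [0.5735, 0.0208, 0.2237]
tool_rot: [0.019, 1.0, 0.001, 0.001]
ft_force: [-0.1, -1.4, -1.3]
grip_width: 0.0848
grasp_force: 0.0
clock: 18.17
eef_pos: [0.5704, 0.0171, 0.1931]
tool_rot: [0.022, 1.0, -0.0, -0.002]
ft_force: [0.2, 0.2, 0.7]
grip_width: 0.0847
grasp_force: 0.0
close 87.52 p [0.5704 0.0171 0.1931] f [0.22 0.21 0.75] t [-0.041 -0.011 -0.02 ] g 0.0847 0.0 q [0.03 0.4  0.13 1.31 0.   0.07] 18.1667
```

```bash
python3 -m creep '[0.002,-0.001,-0.03,0,0.085, 0.002,-0.001,-0.06,0,0.085, 0.002,-0.001,-0.09,0,0.085, 0.002,-0.001,-0.11,0,0.08, 0.002,-0.001,-0.126,0,0.07, 0.002,-0.001,-0.126,0,0.06, 0.002,-0.001,-0.126,0,0.06]'; python3 s.py; python3 -m creep '[0,0,0,0,0.045, 0,0,0,0,0.035, 0,0,0,0,0.03, 0,0,0,0,0.02, 0,0,0,0,0.02, 0,0,0,0,0.02,0,0,0,0,0.02]'; python3 s.py
```

```text
clock: 18.75
eef_pos: [0.5753, 0.0152, 0.0702]
tool_rot: [0.022, 1.0, 0.0, 0.001]
ft_force: [0.7, 0.7, -0.1]
grip_width: 0.0603
grasp_force: 0.0
close 87.42 p [0.5753 0.0152 0.0702] f [ 0.74  0.7  -0.13] t [ 0.027 -0.001 -0.044] g 0.0603 0.0 q [ 0.03  0.5  -0.05  1.02  0.    0.07] 18.75
clock: 19.33
eef_pos: [0.5763, 0.0154, 0.0713]
tool_rot: [0.022, 1.0, 0.0, 0.003]
ft_force: [0.2, -0.3, 6.2]
grip_width: 0.0352
grasp_force: 60.4
close 87.44 p [0.5763 0.0154 0.0713] f [ 0.15 -0.26  6.16] t [ 0.131 -0.094 -0.044] g 0.0352 60.4 q [ 0.03  0.5  -0.05  1.02  0.    0.07] 19.3333
```

```bash
python3 -m creep '[0,0,0.01,0,0.02, 0,0,0.03,0,0.02, 0,0,0.06,0,0.02, 0,0,0.1,0,0.02, 0,0,0.14,0,0.02, 0,0,0.17,0,0.02, -0.01,-0.03,0.17,0.03,0.02, -0.02,-0.06,0.17,0.07,0.02, -0.032,-0.095,0.17,0.11,0.02, -0.043,-0.13,0.17,0.15,0.02]'; python3 -m creep '[-0.01,-0.03,0,0.03,0.02, -0.02,-0.065,0,0.06,0.02, -0.032,-0.095,0,0.08,0.02, -0.042,-0.125,0,0.08,0.02, -0.05,-0.145,0,0.08,0.02, -0.05,-0.149,0,0.08,0.02, -0.05,-0.149,0,0.08,0.02, -0.05,-0.149,0,0.08,0.02]'; python3 s.py; python3 w.py w6; python3 s.py
```

```text
clock: 20.17
eef_pos: [0.53, -0.1156, 0.2393]
tool_rot: [-0.054, 0.999, -0.0, 0.0]
ft_force: [1.5, -1.1, -1.5]
grip_width: 0.0352
grasp_force: 59.9
clock: 20.83
eef_pos: [0.4808, -0.2634, 0.2386]
tool_rot: [-0.092, 0.996, 0.0, 0.0]
ft_force: [1.2, 0.5, -0.8]
grip_width: 0.0349
grasp_force: 59.9
close 100.59 p [ 0.4808 -0.2634  0.2386] f [ 1.16  0.54 -0.8 ] t [ 0.031 -0.056  0.006] g 0.0349 59.9 q [-0.5   0.33  0.15  1.39  0.   -0.69] 20.8333
20.8833 [ 0.48108965 -0.26293105  0.23855667] [-9.28319674e-02  9.95681746e-01  2.92417395e-04  4.17678352e-05] [-5.00471263e-01  3.34623798e-01  1.52086344e-01  1.38851667e+00
  5.31556088e-04 -6.86402982e-01]
close 100.65 p [ 0.4811 -0.2629  0.2386] f [-0.41 -0.61 -0.84] t [-0.009  0.006  0.014] g 0.0353 59.9 q [-0.5   0.33  0.15  1.39  0.   -0.69] 20.8833
```

View pics/w6.png

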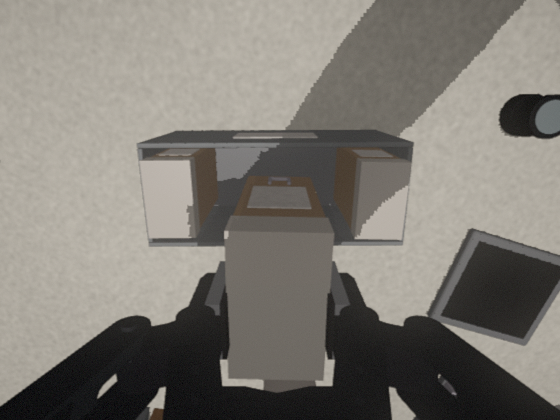

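Run:
```python
from h import *
import pickle
im,P=pickle.load(open("w6.pkl","rb"))
c=np.array([onplane(P,u,.111) for u in [(139,144),(411,143),(404,243),(149,245)]]);m=c.mean(0);print(c.round(4),m)
d=c[1]-c[0];print(np.degrees(np.arctan2(d[1],d[0])))
a=np.radians(10.7);ex=np.array([np.cos(a),np.sin(a)]);ey=np.array([-ex[1],ex[0]])
for n,u,z in[("bl",(247,178),.1805),("br",(313,178),.1805),("tl",(231,219),.2705),("tr",(331,219),.2705),("t2l",(230,376),.2705),("t2r",(325,376),.2705)]:
    q=onplane(P,u,z)-m;print(n,(q@ex).round(4),(q@ey).round(4))
```

```text
[[ 0.4561 -0.3726]
 [ 0.418  -0.1735]
 [ 0.4964 -0.1555]
 [ 0.5363 -0.3588]] [ 0.47669638 -0.26508725]
100.82666722911081
bl -0.0292 -0.016
br -0.0291 0.0215
tl -0.0349 -0.0139
tr -0.0349 0.0186
t2l 0.0274 -0.0168
t2r 0.0275 0.019
```

```bash
python3 -m creep '[0.001,-0.001,-0.03,0,0.02, 0.001,-0.001,-0.055,0,0.02, 0.001,-0.001,-0.08,0,0.02, 0.001,-0.001,-0.1,0,0.02, 0.001,-0.001,-0.12,0,0.02, 0.001,-0.001,-0.14,0,0.02, 0.001,-0.001,-0.155,0,0.02, 0.001,-0.001,-0.16,0,0.02,0.001,-0.001,-0.16,0,0.02]'; python3 s.py; python3 -m creep '[0,0,-0.003,0,0.02, 0,0,-0.006,0,0.02, 0,0,-0.008,0,0.02, 0,0,-0.008,0,0.02]'; python3 s.py
```

```text
clock: 21.63
eef_pos: [0.4813, -0.2629, 0.077]
tool_rot: [-0.094, 0.996, 0.001, -0.001]
ft_force: [0.3, 0.2, -0.9]
grip_width: 0.0352
grasp_force: 59.9
close 100.73 p [ 0.4813 -0.2629  0.077 ] f [ 0.31  0.18 -0.9 ] t [-0.028 -0.063 -0.015] g 0.0352 59.9 q [-0.5   0.45 -0.11  1.01  0.   -0.69] 21.6333
clock: 21.97
eef_pos: [0.4822, -0.2648, 0.0707]
tool_rot: [-0.093, 0.996, -0.0, 0.0]
ft_force: [-0.1, 0.3, -1.9]
grip_width: 0.0353
grasp_force: 59.8
close 100.62 p [ 0.4822 -0.2648  0.0707] f [-0.13  0.34 -1.86] t [-0.037  0.06   0.032] g 0.0353 59.8 q [-0.5   0.46 -0.12  0.99  0.   -0.69] 21.9667
```

```bash
python3 -m creep '[0,0,-0.002,0,0.02, 0,0,-0.004,0,0.02, 0,0,-0.004,0,0.02]'; python3 s.py; python3 -m creep '[0,0,-0.001,0,0.02, 0,0,-0.002,0,0.02, 0,0,-0.002,0,0.02]'; python3 s.py
```

```text
clock: 22.22
eef_pos: [0.4817, -0.2648, 0.0661]
tool_rot: [-0.092, 0.996, 0.0, -0.0]
ft_force: [-0.2, -0.8, -1.7]
grip_width: 0.0352
grasp_force: 59.8
close 100.6 p [ 0.4817 -0.2648  0.0661] f [-0.17 -0.79 -1.68] t [ 0.003 -0.032  0.003] g 0.0352 59.8 q [-0.5   0.46 -0.13  0.98  0.   -0.69] 22.2167
clock: 22.47
eef_pos: [0.482, -0.2649, 0.0653]
tool_rot: [-0.092, 0.996, -0.0, 0.0]
ft_force: [-2.2, 0.5, 5.3]
grip_width: 0.0352
grasp_force: 60.5
close 100.6 p [ 0.482  -0.2649  0.0653] f [-2.23  0.54  5.28] t [ 0.173  0.46  -0.01 ] g 0.0352 60.5 q [-0.5   0.46 -0.13  0.98 -0.   -0.69] 22.4667
```

```bash
python3 -m creep '[0,0,0,0,0.037, 0,0,0,0,0.04, 0,0,0,0,0.045, 0,0,0,0,0.055, 0,0,0,0,0.055, 0,0,0.02,0,0.055, 0,0,0.05,0,0.055, 0,0,0.08,0,0.055, 0,0,0.11,0,0.055, 0,0,0.15,0,0.055]'; python3 -m creep '[-0.03,0,0.03,0,0.055, -0.06,0,0.06,0,0.055, -0.06,0,0.08,0,0.055, -0.06,0,0.08,0,0.055, -0.06,0,0.08,0,0.055]'; python3 w.py w7 carton filed_a
python3 - <<'E'
from h import *
import pickle
im,P=pickle.load(open("w7.pkl","rb"))
c=np.array([.4782,-.2645]);a=np.radians(10.7);ex=np.array([np.cos(a),np.sin(a)]);ey=np.array([-ex[1],ex[0]])
for z in(.006,.096,.121):
  print(z,[proj(P,np.append(c+sx*.03*ex+sy*.018*ey,z)).round(0).tolist() for sx,sy in((-1,-1),(-1,1),(1,1),(1,-1))])
t,Pt=cam("top");save("top2",t)
for n in("carton","filed_a","returns_gap"):print(n,[(np.round(px(d["centre"])).tolist(),round(d["score"],2)) for d in bot.look_for("top",n)],[(onplane(Pt,px(d["centre"]),.006).round(3),round(d["score"],2)) for d in bot.place_of("top",n)])
E
```

```text
clock: 23.3
eef_pos: [0.4806, -0.2641, 0.2138]
tool_rot: [-0.092, 0.996, 0.001, -0.002]
ft_force: [1.0, 0.2, -0.7]
grip_width: 0.055
grasp_force: 0.0
clock: 23.72
eef_pos: [0.4225, -0.2654, 0.2959]
tool_rot: [-0.092, 0.996, -0.001, 0.002]
ft_force: [0.3, -0.7, -0.6]
grip_width: 0.0548
grasp_force: 0.0
carton look_for [([268.0, 227.0], 0.56)]
carton place_of [([270.0, 207.0], 0.6)]
filed_a look_for [([187.0, 232.0], 0.82), ([347.0, 231.0], 0.81)]
filed_a place_of [([205.0, 206.0], 0.85), ([335.0, 209.0], 0.57)]
23.9667 [ 0.42166959 -0.264325    0.29256037] [-0.09270806  0.99569188  0.00103892 -0.00134841] [-5.59938625e-01  2.21411195e-01  1.38351472e-01  1.49114103e+00
  1.25795105e-05 -7.45621678e-01]
0.006 [[255.0, 184.0], [285.0, 184.0], [284.0, 230.0], [256.0, 230.0]]
0.096 [[250.0, 205.0], [286.0, 205.0], [286.0, 260.0], [251.0, 260.0]]
0.121 [[248.0, 213.0], [287.0, 213.0], [286.0, 271.0], [249.0, 271.0]]
carton [([127.0, 280.0], 0.76), ([389.0, 252.0], 0.75), ([121.0, 219.0], 0.51)] [(array([ 0.48 , -0.272]), 0.81), (array([0.409, 0.2  ]), 0.81), (array([0.416, 0.335]), 0.81)]
filed_a [([356.0, 258.0], 0.82), ([424.0, 245.0], 0.6)] [(array([ 0.462, -0.17 ]), 0.74), (array([ 0.493, -0.349]), 0.63)]
returns_gap [([371.0, 254.0], 0.56)] [(array([ 0.482, -0.262]), 0.96), (array([0.571, 0.392]), 0.19)]
```

The network's carton origin (270,207) and visible centre (268,227) in the close view match an upright carton at the gap. Both filed cartons are still in place, so I'm handing in.

```bash
python3 -c "
from workcell import bot
print(bot.job_done())"
```

```text
the job is handed in; nothing more can be done
None
```

The job is handed in at about 24 s: the dial is at its anticlockwise stop, and the short carton was set down and released on the reader pad, then filed upright and crosswise in the returns box gap; I confirmed that last placing by network detections and the set-down force, not by viewing a picture.

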